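# Shift the tube roller's gear lever through its gate

### The arm

A 6-joint arm with a two-finger parallel gripper is mounted at the origin on a cart in front of the work surface, level with it; the furniture and walls round the work are solid. World frame = base frame: x ahead of the robot, y to its left, z up, the work surface at z = 0. Lengths are in m, angles in degrees, forces in N, time in s.
With the tool pointing down it reaches from about 0.375 to 0.9 m from the base axis. Payload 3.1 kg.
Tool frame: the origin (TCP) lies between the finger pads; the fingertips stand 25 mm ahead of it and the grasp point (between the pads) lies 6 mm ahead of it (r.tcp_to_tips is the distance from the TCP to the fingertips, in m); z points along the fingers, y is the direction in which the jaws open and shut (so a half turn about z gives the same grasp; the last joint's range is limited). The gripper opens to 85 mm and grips with 20 to 120 N. Pads are 22 mm wide; open, the fingers measure 114 mm over their backs; the gripper's body (76 mm by 85 mm) begins 54 mm behind the grasp point. The pads swing forward as they close: fully open they stand 13 mm farther back than shut.
Start: joints at [-81.446, 30.224, 82.088, -0, 67.689, -10.227], TCP at [0.201, -0.592, 0.256] pointing down, gripper open.
Joint ranges: [-176.69, 176.69], [-43.24, 126.21], [12.49, 139.97], [-82, 262], [0, 151.66], [-163.58, 163.58]. Speed limits (degrees/s): [159.86, 159.86, 180, 180, 180, 180].

### API

Orientations are given as a 3x3 rotation matrix whose columns are the frame's x, y, z axes.
In Python, from bench import r, grab_frame, camera_model, nets gives the robot as it stands.
- The arm moves only by the tool servo_tool, never from a script. Its argument "series" is text: rows parted by semicolons, each of 7 numbers parted by spaces: the shift along the tool's x, y, z in units of 1 m (1.0 is 1 m), then the turn, a rotation vector about the tool's x, y, z in units of pi/2 rad (1.0 is pi/2 rad), then the finger opening in mm, from 0 to 85.4. A call has exactly 10 rows; each row is the pose to reach, as a shift and turn from the pose commanded when the call began, along the tool's axes at that moment; what a row does not reach only later rows make up. A row lasts 1/8 s, in which the tool goes at most 62.5 mm and 10.7 degrees, less where a joint would pass 70% of its speed; a pose out of reach is approached as far as the arm can. A call with a number of a shift or a turn outside -1 to 1 is refused whole. A call with a gripper value outside its range is refused whole. The fingers move at their own pace and stop on an object; the grip force is fixed at half the most. Time passes only in rows, so rows that repeat a pose let the fingers close, or fill a call up. It gives the time, the measured TCP pose, the force and the opening at its end, in the units of the state.
- r.get_state(): the state, without advancing time (a new reading comes with each control period).
- grab_frame(name): name is "side" or "top" or "wrist"; returns the picture (420x560x3 uint8, red, green, blue); there is no depth.
- camera_model(name): a dict with "fx", "fy", "cx", "cy" (pixels), "pose" (4x4, takes a point from camera to world coordinates); the wrist camera has in their place "T_tool_cam" (4x4, takes a point from camera to tool coordinates, whose origin is the TCP and whose axes are the flange's). Camera axes: x right, y down, z forward; pixel columns grow to the right and rows downward; lengths in m; the calibration is good to about 2 mm. A picture is of the moment at which its call begins: read the wrist's pose just before it. camera_model takes no time and is no camera call.
- r.job_done(): hands the job in, once; it reports no verdict.
Trained networks look in the newest picture that a camera, given by its name, has taken for a name from the list of things; names that differ only in an ending like _2 or _b are one class to them, and where a whole thing is asked for, a point or a joint stands for the part that bears it (a point fixed in the world has none). Each returns a list of dicts, best first, with "score" (0 to 1); they miss things now and then, are a little off and sometimes report something else, mostly with a low value. They report only what shows in the picture. A call takes as long as a camera call.
- nets.spot_in(target, camera): "bbox" ([centre column, centre row, width, height] in pixels, round what is visible of it).
- nets.pinpoint(target, camera): "at" ([column, row] in pixels: a listed point, or the origin of a listed thing).
The state is a dict: "clock": time; "q": joint angles; "dq": joint speeds; "tau": joint torques, N m; "ee_pos": TCP position; "tcp_rot": TCP orientation; "contact_force": force on the tool from outside, world axes, zero at the start; "ft_torque": the same for the moment, N m; "grip_width": opening from 0.0 (shut) to 1.0 (fully open).
Only numpy, scipy, OpenCV 4.12 (cv2) and the standard library are available. Lean on these libraries where they do the work, as an engineer would, in place of code of your own. Each camera call takes 0.05 s, during which the arm holds its last target.

### The job

The tube roller on the bench has a gear lever in a gate with a neutral channel and three cross slots; it stands in the far half of the middle slot. Push its cross-shaped knob with the fingers, without gripping it from two sides, back to neutral, across, and all the way to the end of the corner slot whose plate shows three raised dots. Do not shift it into any other marked corner slot on the way, leave the loose things round the machine where they are, and leave the lever alone at the end.

Things in the scene. Friction and masses are not known exactly. Their poses are not given: they have to be found in the camera images.
- gearbox: white bench tube roller, fixed: gear housing 150 (x) x 170 (y) mm, aluminium gate plate on top at z = 100 mm; behind it a low bed with black rollers and a tube (x +75 to +154 mm, up to 100 mm high). Origin under the centre of the gear housing, at worktop height; at yaw 0 x points away from the robot, y left; yaw varies by 0.3 rad.
- gate (a point): centre of the gate, on the gate plate's top. A neutral channel along gearbox y is crossed here by three slots along x; slots can be changed only in neutral. At knob height the slots lie at y = -49, 0, +49 mm and end at x = -40, +40 mm. Webs have rounded noses: knob within 6 mm of x = 0 runs free in neutral (to about 10 mm the noses guide it); outer slots have 4 mm play too.
- knob (a point): centre of the lever's black cross-shaped knob (36 mm over opposite arms, arms 22 mm wide, 45 mm high), 150 mm from the pivot, which lies 10 mm above the gearbox origin. Upright its centre is 160 mm above the worktop; in a corner slot up to 14 mm lower. Axes lean with the lever. Steel stem, 10 mm, below. Moves under about 2 N at the knob, stays where left (friction, no spring); cannot lift out.
- gimbal (a joint): lean of the lever along gearbox x, rad: 0 in the neutral channel, positive away from the robot (+x), hard stops at -0.28 and +0.28 (slot ends). Knob x from the gearbox origin = 0.150 cos(lever) sin(gimbal) m.
- lever (a joint): lean of the lever along gearbox y, rad: 0 in the middle slot, positive to the left (+y), hard stops at -0.33 (right slots) and +0.33 (left slots). Knob y from the gearbox origin = 0.150 sin(lever) m. The lever starts somewhere in the far half of the middle slot, 0.13 rad or more from neutral.
- plate_three: white plate 20x54x3 mm fixed on the gearbox top at the outer end of a corner slot (any of the four; changes from run to run), black raised marks; origin under its centre, axes as the gearbox's. Marks: three dots in a row (12 mm diameter, 17 mm apart). The slot at this plate is the goal; the plate's centre lies at gearbox x = +-55, y = +-50 mm.
- plate_one: white plate 20x54x3 mm fixed on the gearbox top at the outer end of a corner slot (any of the four; changes from run to run), black raised marks; origin under its centre, axes as the gearbox's. Marks: one dot.
- plate_two: white plate 20x54x3 mm fixed on the gearbox top at the outer end of a corner slot (any of the four; changes from run to run), black raised marks; origin under its centre, axes as the gearbox's. Marks: two dots.
- plate_bar: white plate 20x54x3 mm fixed on the gearbox top at the outer end of a corner slot (any of the four; changes from run to run), black raised marks; origin under its centre, axes as the gearbox's. Marks: one long bar, 44 mm.
- lobe_near: the near arm of the cross-shaped knob (toward gearbox -x): block whose outer face, 22 mm wide and 45 mm high, lies 18 mm from the knob's centre line and faces -x when the lever is upright; origin 5 mm inside that face, at knob height
- lobe_far: the far arm of the cross-shaped knob (toward gearbox +x): block whose outer face, 22 mm wide and 45 mm high, lies 18 mm from the knob's centre line and faces +x when the lever is upright; origin 5 mm inside that face, at knob height
- lobe_left: the left arm of the cross-shaped knob (toward gearbox +y): block whose outer face, 22 mm wide and 45 mm high, lies 18 mm from the knob's centre line and faces +y when the lever is upright; origin 5 mm inside that face, at knob height
- lobe_right: the right arm of the cross-shaped knob (toward gearbox -y): block whose outer face, 22 mm wide and 45 mm high, lies 18 mm from the knob's centre line and faces -y when the lever is upright; origin 5 mm inside that face, at knob height
- amber_bottle: bystander, loose: brown glass bottle with a black cap, 72 mm diameter, 172 mm high, standing at the right; origin under its centre
- wash: bystander, loose: white wash bottle with a red cap and bent spout, 70x111x191 mm, standing at the right; origin under its centre
- timer: bystander, loose: small white bench timer, 24x70x66 mm, standing at the left; origin under its centre
- tape: bystander, loose: roll of beige tape lying flat, 77 mm diameter, 19 mm high; origin under its centre
- marker: bystander, loose: black marker pen lying at the left, 128 mm long, 14 mm high; origin under its centre

How it is judged (in metres and radians):
On the way, in this order (a step that is already met when the one before it is completed fails the run):
1. the lever is brought back to neutral (lean along x within 0.07 rad) (value of joint gimbal between -0.07 and 0.07 rad), for 0.05 s.
2. the lever is pushed across into the left or right slot line (lean along y over 0.22 rad) ((value of joint lever above 0.22 rad or value of joint lever below -0.22 rad)), for 0.05 s.
At the end, for the whole second after the job is handed in: The lever rests in the corner slot at the three-dot plate, at its end: its lean along x is over 0.235 of 0.28 rad toward that plate and its lean along y over 0.22 of 0.33 rad toward it, and it is at rest (both joint speeds under 0.05 rad/s) (((x of plate_three in the frame of gearbox above 0 m and y of plate_three in the frame of gearbox above 0 m and value of joint gimbal above 0.235 rad and value of joint lever above 0.22 rad) or (x of plate_three in the frame of gearbox above 0 m and y of plate_three in the frame of gearbox below 0 m and value of joint gimbal above 0.235 rad and value of joint lever below -0.22 rad) or (x of plate_three in the frame of gearbox below 0 m and y of plate_three in the frame of gearbox above 0 m and value of joint gimbal below -0.235 rad and value of joint lever above 0.22 rad) or (x of plate_three in the frame of gearbox below 0 m and y of plate_three in the frame of gearbox below 0 m and value of joint gimbal below -0.235 rad and value of joint lever below -0.22 rad)) and velocity of joint gimbal between -0.05 and 0.05 rad/s and velocity of joint lever between -0.05 and 0.05 rad/s); the robot touches nothing.
It fails at once if the lever is shifted into a corner slot other than the three-dot one (lean over 0.17 rad along x and over 0.2 rad along y) ((value of joint gimbal above 0.17 rad and value of joint lever above 0.2 rad and not (x of plate_three in the frame of gearbox above 0 m and y of plate_three in the frame of gearbox above 0 m)) or (value of joint gimbal above 0.17 rad and value of joint lever below -0.2 rad and not (x of plate_three in the frame of gearbox above 0 m and y of plate_three in the frame of gearbox below 0 m)) or (value of joint gimbal below -0.17 rad and value of joint lever above 0.2 rad and not (x of plate_three in the frame of gearbox below 0 m and y of plate_three in the frame of gearbox above 0 m)) or (value of joint gimbal below -0.17 rad and value of joint lever below -0.2 rad and not (x of plate_three in the frame of gearbox below 0 m and y of plate_three in the frame of gearbox below 0 m))).
It fails at once if the knob is gripped: the fingers press opposite arms of it at once (over 1 N each) ((contact force between the fingers and lobe_near above 1 N and contact force between the fingers and lobe_far above 1 N) or (contact force between the fingers and lobe_left above 1 N and contact force between the fingers and lobe_right above 1 N)).
It fails at once if a loose bystander is moved more than 25 mm (distance of any of amber_bottle, wash, timer, tape, marker from where it was at the start of the episode above 0.025 m).
It also fails if it takes over 45 s, if anything falls off the work surface, if the arm or the gripper's body presses on something with over 40 N, if the wrist force passes 120 N, or if a joint passes its speed limit or range.

## Working session

There is one attempt and no reset: what is moved stays moved. The work goes in short steps, Python scripts to look and compute and a tool call to move; the robot and the scene stay as the last step left them, time stands still between calls to the robot, and variables do not carry over. Pictures are saved under pics/ and viewed, and the job is handed in when it is done.

Besides the shell and the picture viewer there is one more tool, called after "Emit:" in YAML: its name, and indented under it one key for each argument. servo_tool: Moves the arm, as the interface text tells. Its arguments: {"type":"object","properties":{"series":{"type":"string"}},"required":["series"]}

```bash
mkdir -p pics; ls
python3 - <<'E'
from bench import r, grab_frame, camera_model, nets
import cv2,json
for n in ["side","top"]:
    im=grab_frame(n); cv2.imwrite(f"pics/{n}0.png",im[:,:,::-1])
    cm=camera_model(n); print(n,cm)
    for t in ["plate_three","plate_one","plate_two","plate_bar","gate","knob","gearbox"]:
        print(t,[(d['at'],round(d['score'],2)) for d in nets.pinpoint(t,n)][:3])
s=r.get_state();print(s)
E
```

```text
pics
side {'fx': 446.62239510326447, 'fy': 446.62239510326447, 'cx': 277.71663251426145, 'cy': 208.36772704074923, 'pose': array([[ 0.95439766,  0.22326218, -0.19818958,  0.76256269],
       [ 0.29847578, -0.70001363,  0.64876276, -0.93799034],
       [ 0.00610878, -0.67833245, -0.73472972,  0.93943597],
       [ 0.        ,  0.        ,  0.        ,  1.        ]])}
plate_three [([228.0, 242.3], 0.56)]
plate_one [([279.9, 214.7], 0.55), ([269.5, 212.9], 0.33)]
plate_two [([195.7, 309.6], 0.69), ([276.8, 248.7], 0.59)]
plate_bar [([240.3, 209.6], 0.67), ([258.7, 252.2], 0.49), ([279.6, 247.7], 0.2)]
gate [([258.3, 230.3], 0.62)]
knob [([270.5, 214.9], 0.71)]
gearbox [([255.8, 251.8], 0.98)]
top {'fx': 400.5970064555998, 'fy': 400.5970064555998, 'cx': 277.53058723428285, 'cy': 210.778730682267, 'pose': array([[-0.02516689, -0.98331318,  0.18017164,  0.37843696],
       [-0.99959942,  0.02708686,  0.00820361, -0.21641102],
       [-0.012947  , -0.179893  , -0.98360098,  0.95702904],
       [ 0.        ,  0.        ,  0.        ,  1.        ]])}
plate_three [([335.9, 241.4], 0.56)]
plate
[... 289 characters left out ...]
e+01, -7.64809414e-04,
        6.76899508e+01, -1.02292422e+01]), 'dq': array([ 0.07608632,  0.01338021, -0.05249117, -0.00585614, -0.05007034,
        0.05752326]), 'tau': array([ 4.86428962e-04, -4.42258322e+01, -1.78413409e+01, -1.47103628e-04,
        6.49505819e-04,  2.13738765e-06]), 'ee_pos': array([ 0.20122714, -0.59171809,  0.25636072]), 'tcp_rot': array([[ 9.46752810e-01,  3.21961358e-01,  2.49218720e-07],
       [ 3.21961357e-01, -9.46752807e-01, -8.47007933e-05],
       [-2.70344339e-05,  8.02709529e-05, -9.99999996e-01]]), 'contact_force': array([-0.7420822 ,  0.26047465, -0.2147297 ]), 'ft_torque': array([ 0.01898798,  0.00748035, -0.04169414]), 'grip_width': 1.001890945048179}
```

View pics/side0.png

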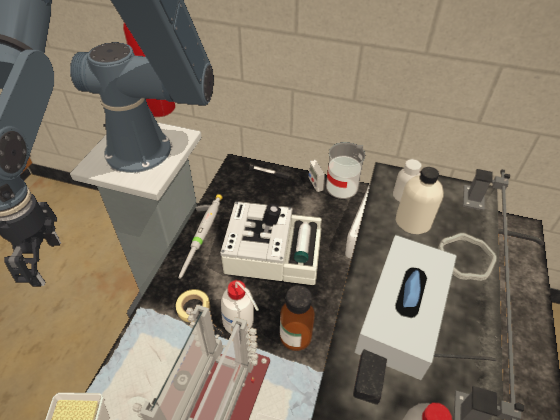

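View pics/top0.png

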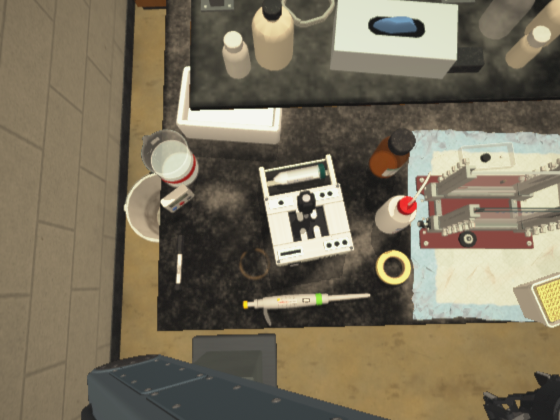

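Run:
```python
import cv2
a=cv2.imread('pics/side0.png')[170:300,180:340]; b=cv2.imread('pics/top0.png')[150:290,230:400]
cv2.imwrite('pics/s0z.png',cv2.resize(a,None,fx=4.5,fy=4.5,interpolation=cv2.INTER_CUBIC)); cv2.imwrite('pics/t0z.png',cv2.resize(b,None,fx=4,fy=4,interpolation=cv2.INTER_CUBIC))
```

```text
(no output)
```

View pics/s0z.png

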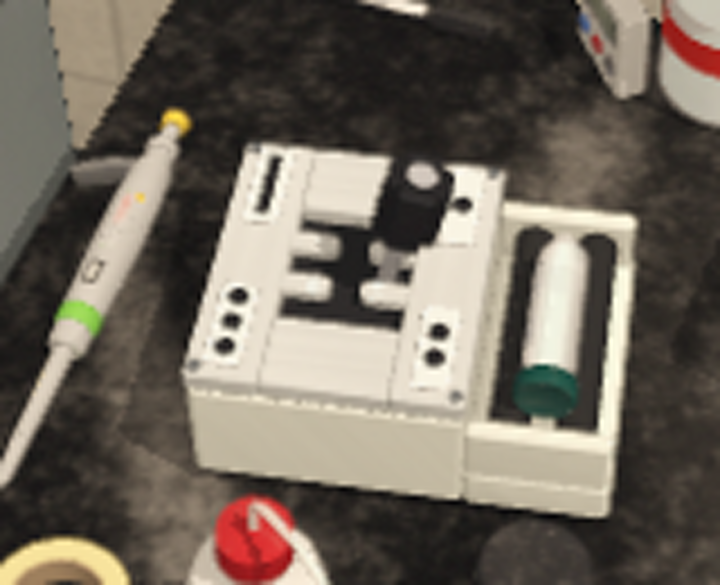

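View pics/t0z.png

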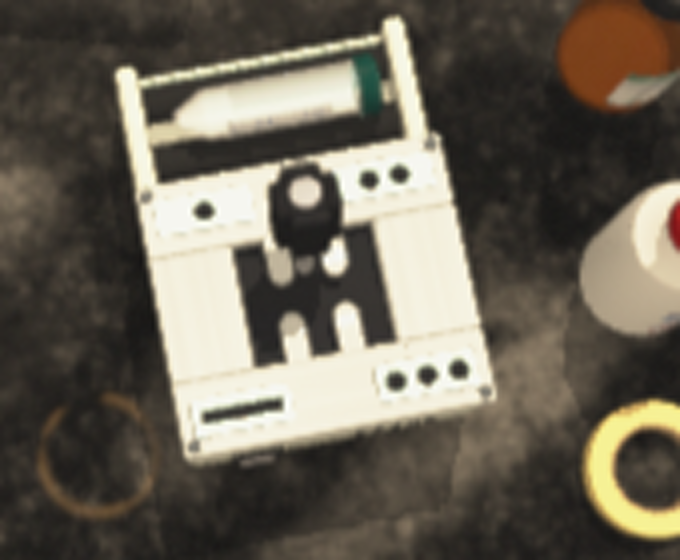

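The zoomed pictures show the three-dot plate at the near right (top view pixel about 337,244), the bar near left, one dot far left and two dots far right. The knob is at the far end of the middle slot, around (306,198). Next I fit the gearbox pose from the marks in both cameras.

```bash
cat > h.py <<'E'
import numpy as np
from scipy.optimize import least_squares
from bench import camera_model
def proj(n,P):
    c=camera_model(n);T=np.linalg.inv(c['pose']);p=np.atleast_2d(P)@T[:3,:3].T+T[:3,3]
    return np.c_[c['fx']*p[:,0]/p[:,2]+c['cx'],c['fy']*p[:,1]/p[:,2]+c['cy']]
def G(v,P):
    c,s=np.cos(v[2]),np.sin(v[2]);P=np.atleast_2d(P)
    return np.c_[v[0]+c*P[:,0]-s*P[:,1],v[1]+s*P[:,0]+c*P[:,1],P[:,2]]
def lev(g,l,h=.15):
    return np.array([h*np.cos(l)*np.sin(g),h*np.sin(l),.01+h*np.cos(l)*np.cos(g)])
E
python3 - <<'E'
from h import *
M=np.array([[-.055,.05,.104],[-.055,-.05,.104],[.055,.05,.104],[.055,-.05,.104]])
top=np.array([[242,410],[427,375],[204,210],[384.5,177]])/4+[230,150]-.4
side=np.array([[268,184],[231,320],[462,205],[437,344]])/4.5+[180,170]-.4
f=lambda v,w:np.r_[*( [(proj('top',G(v,M))-top).ravel()] if 't' in w else []),*([(proj('side',G(v,M))-side).ravel()] if 's' in w else [])]
for w in ['t','s','ts']:
    o=least_squares(f,[.45,-.28,0],args=(w,));print(w,o.x,np.round(o.fun,1))
v=o.x
# knob top: (304,192) top zoom; side (422,176)
kt=np.array([304,192])/4+[230,150]-.4; ks=np.array([424,176])/4.5+[180,170]-.4
k=lambda g:np.r_[proj('top',G(v,lev(g[0],0,.1725)))[0]-kt,proj('side',G(v,lev(g[0],0,.1725)))[0]-ks]
o=least_squares(k,[.2]);print('gimbal',o.x,o.fun)
np.save('v.npy',v)
E
```

```text
t [ 0.50711744 -0.27452454  0.15868774] [ 0.  -0.1 -0.1  0.   0.   0.1  0.  -0. ]
s [ 0.50866313 -0.2766705   0.16340589] [ 0.1 -0.2  0.   0.2 -0.  -0.2 -0.1  0.1]
ts [ 0.50768978 -0.27516814  0.16044397] [ 0.4 -0.3  0.3 -0.3  0.3 -0.2  0.2 -0.3 -0.  -0.7 -0.2 -0.4 -0.2 -0.6
 -0.3 -0.4]
gimbal [0.23696163] [ 1.14614204 -0.71043748 -0.40804864 -0.24332809]
```

```bash
cat >> h.py <<'E'
def rel(gx,gy,z):
    from bench import r
    v=np.load('v.npy');s=r.get_state();R=np.array(s['tcp_rot']);p=np.array(s['ee_pos'])
    t=G(v,[gx,gy,z])[0]
    Rt=np.array([[np.cos(v[2]),np.sin(v[2]),0],[np.sin(v[2]),-np.cos(v[2]),0],[0,0,-1.]])
    from scipy.spatial.transform import Rotation as Q
    d=G(v,[[0,0,0]])[0]; c,sn=np.cos(v[2]),np.sin(v[2]);e=p-d
    print('tcp in gearbox',np.round([c*e[0]+sn*e[1],-sn*e[0]+c*e[1],p[2]],4),'shift',np.round(R.T@(t-p),4),'turn',np.round(Q.from_matrix(R.T@Rt).as_rotvec()/(np.pi/2),4))
E
python3 - <<'E'
from h import *
from bench import r
print(r.tcp_to_tips)
rel(.09,0,.33);rel(.09,0,.26)
for p in [(360,400,'wash')]: pass
from bench import nets
for t in ["wash","amber_bottle","timer"]: print(t,nets.pinpoint(t,'top')[:1])
E
```

```text
0.025
tcp in gearbox [-0.3531 -0.2635  0.2564] shift [ 0.4808 -0.186  -0.0737] turn [1.000e-04 0.000e+00 1.065e-01]
tcp in gearbox [-0.3531 -0.2635  0.2564] shift [ 0.4808 -0.186  -0.0037] turn [1.000e-04 0.000e+00 1.065e-01]
wash [{'at': [392.8, 212.3], 'score': 0.68}]
amber_bottle [{'at': [384.8, 164.9], 'score': 0.96}]
timer [{'at': [179.9, 199.2], 'score': 0.96}]
```

Emit:
servo_tool:
  series: "0 0 -0.06 0 0 0 0; 0.05 -0.02 -0.075 0 0 0 0; 0.105 -0.04 -0.075 0 0 0.05 0; 0.16 -0.062 -0.075 0 0 0.1065 0; 0.215 -0.083 -0.075 0 0 0.1065 0; 0.27 -0.105 -0.075 0 0 0.1065 0; 0.325 -0.126 -0.075 0 0 0.1065 0; 0.38 -0.147 -0.075 0 0 0.1065 0; 0.43 -0.167 -0.074 0 0 0.1065 0; 0.481 -0.186 -0.074 0 0 0.1065 0"

```text
clock: 2.2
ee_pos: [0.5979, -0.2593, 0.3303]
tcp_rot: [[0.987, 0.16, -0.0], [0.16, -0.987, -0.0], [-0.0, 0.0, -1.0]]
contact_force: [0.1, -0.9, 0.7]
grip_width: -0.002
```

Run:
```python
from h import *
rel(.09,0,.165)
```

```text
tcp in gearbox [0.0916 0.0012 0.3303] shift [-0.0016  0.0012  0.1653] turn [0.0001 0.     0.0002]
```

Emit:
servo_tool:
  series: "0 0 0.03 0 0 0 0; -0.001 0.001 0.06 0 0 0 0; -0.001 0.001 0.09 0 0 0 0; -0.001 0.001 0.12 0 0 0 0; -0.001 0.001 0.14 0 0 0 0; -0.001 0.001 0.155 0 0 0 0; -0.001 0.001 0.167 0 0 0 0; -0.001 0.001 0.17 0 0 0 0; -0.001 0.001 0.17 0 0 0 0; -0.001 0.001 0.17 0 0 0 0"

```text
clock: 3.45
ee_pos: [0.5964, -0.2622, 0.1612]
tcp_rot: [[0.987, 0.16, 0.001], [0.16, -0.987, -0.001], [0.001, 0.001, -1.0]]
contact_force: [-0.6, -0.8, 0.3]
grip_width: 0.002
```

```bash
cat > look.py <<'E'
import sys,cv2,numpy as np
from bench import grab_frame
from h import *
n=sys.argv[1]
v=np.load('v.npy')
out=[]
for c,(y0,y1,x0,x1) in [('side',(160,290,170,350)),('top',(150,280,220,400))]:
    im=grab_frame(c)[y0:y1,x0:x1,::-1]
    out.append(cv2.resize(np.ascontiguousarray(im),None,fx=4.4 if 0 else 4,fy=4,interpolation=cv2.INTER_CUBIC)[:,:])
    cv2.imwrite(f'pics/{c}_{n}.png',out[-1])
rel(0,0,.16)
E
python3 look.py a
```

```text
tcp in gearbox [ 0.0895 -0.0013  0.161 ] shift [-0.0895 -0.0013  0.0009] turn [ 0.0006 -0.0006  0.    ]
```

View pics/side_a.png

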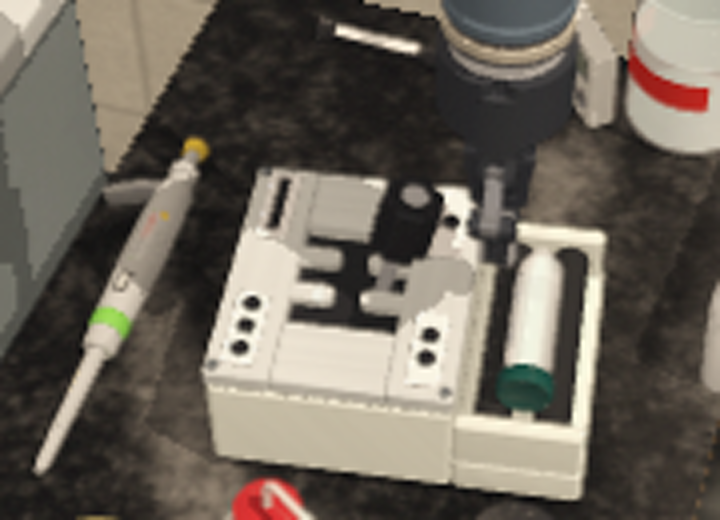

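View pics/top_a.png

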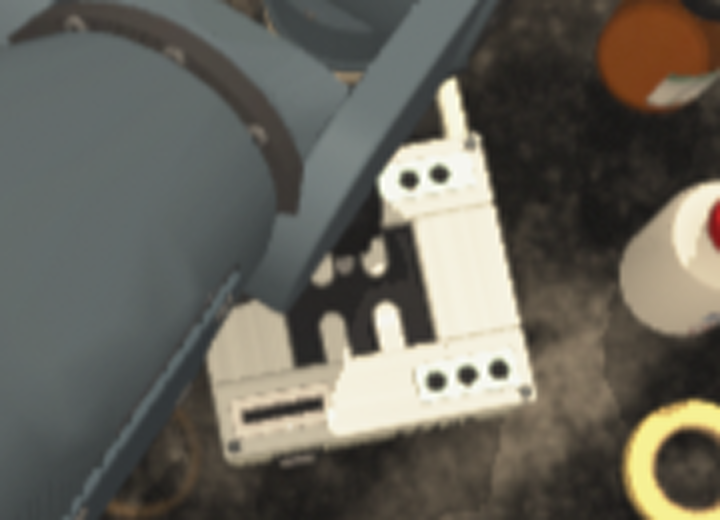

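The side view shows the shut fingers (tip about pixel (500,258) in the zoom) just beyond the knob (410,215), with clear space between them. I push toward neutral.

Emit:
servo_tool:
  series: "-0.01 -0.001 0 0 0 0 0; -0.02 -0.001 0 0 0 0 0; -0.028 -0.001 0 0 0 0 0; -0.035 -0.001 0 0 0 0 0; -0.041 -0.001 0 0 0 0 0; -0.047 -0.001 0 0 0 0 0; -0.052 -0.001 0 0 0 0 0; -0.056 -0.001 0 0 0 0 0; -0.058 -0.001 0 0 0 0 0; -0.058 -0.001 0 0 0 0 0"

```text
clock: 4.8
ee_pos: [0.5439, -0.2733, 0.1673]
tcp_rot: [[0.987, 0.159, 0.016], [0.159, -0.987, -0.009], [0.014, 0.012, -1.0]]
contact_force: [4.8, 2.4, 24.8]
grip_width: 0.0
```

```bash
python3 look.py b
```

```text
tcp in gearbox [ 0.0361 -0.0039  0.1673] shift [-0.0362 -0.004   0.0068] turn [ 0.0074 -0.0089 -0.0005]
```

View pics/side_b.png

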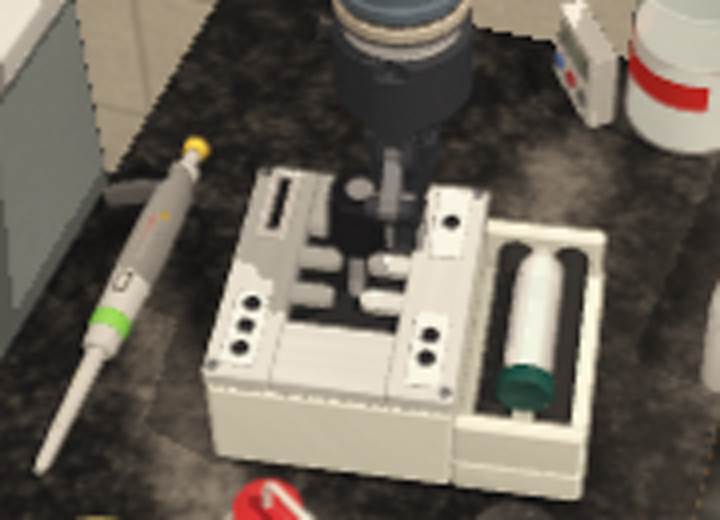

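Run:
```python
from h import *
v=np.load('v.npy')
for g in [-.1,-.05,0,.05,.1]:
    print(g,[(np.round((proj('side',G(v,lev(g,0,h)))[0]-[170,160])*4)) for h in (.1725,.15,.11)], np.round((proj('top',G(v,lev(g,0,.1725)))[0]-[220,150])*4))
v2=v
print([np.round((proj('side',G(v,[gx,0,.136]))[0]-[170,160])*4) for gx in (.025,.036,.047)])
```

```text
-0.1 [array([315., 178.]), array([321., 205.]), array([330., 250.])] [371. 299.]
-0.05 [array([330., 179.]), array([333., 206.]), array([339., 250.])] [367. 282.]
0 [array([345., 181.]), array([346., 207.]), array([348., 251.])] [364. 265.]
0.05 [array([359., 183.]), array([358., 208.]), array([357., 252.])] [360. 248.]
0.1 [array([374., 185.]), array([371., 210.]), array([366., 254.])] [357. 231.]
[array([388., 238.]), array([406., 240.]), array([425., 242.])]
```

View pics/top_b.png

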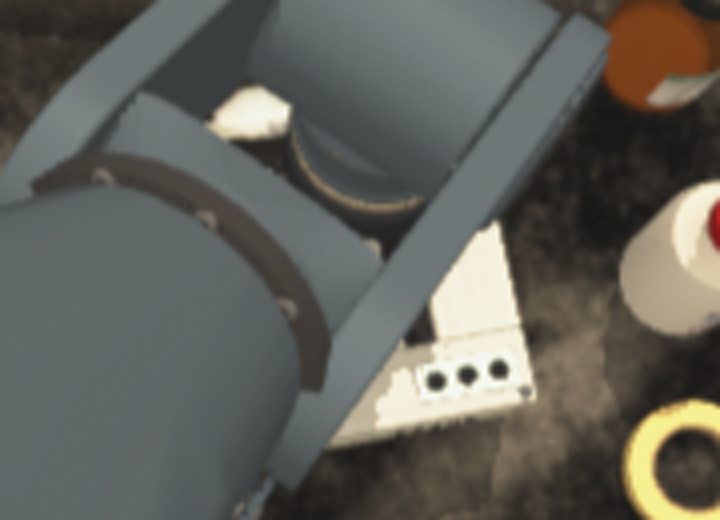

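Run:
```python
import cv2
from bench import grab_frame,r
w=grab_frame('wrist'); cv2.imwrite('pics/w_b.png',w[:,:,::-1])
s=r.get_state();print(s['contact_force'],s['ft_torque'],s['clock'])
b=cv2.imread('pics/side_b.png')[120:340,260:480];cv2.imwrite('pics/sb_z.png',cv2.resize(b,None,fx=2.6,fy=2.6,interpolation=cv2.INTER_CUBIC))
```

```text
[ 5.2676919   3.11827127 25.52477862] [ 0.39030818 -0.38127903  0.02637478] 4.95
```

View pics/sb_z.png

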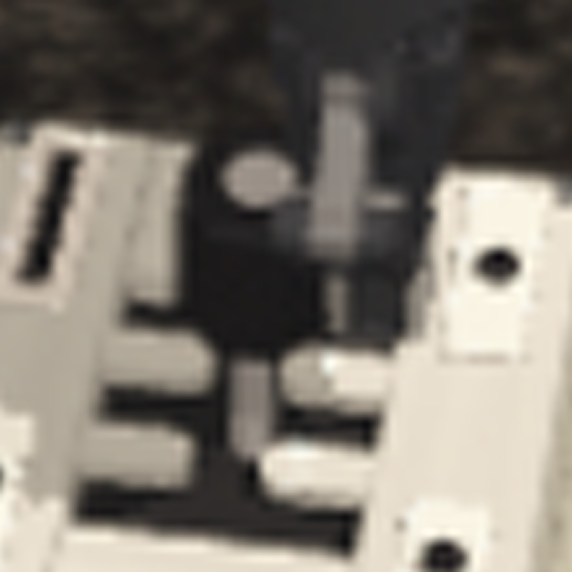

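View pics/w_b.png

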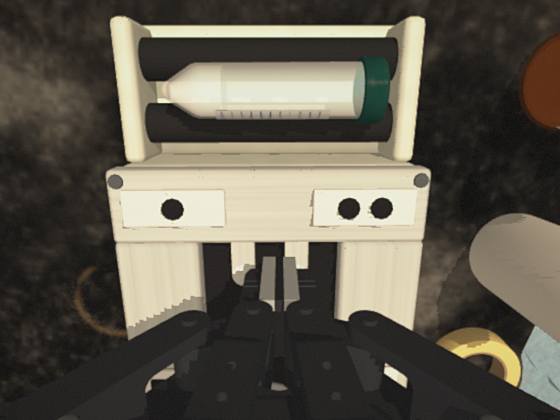

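The fingers and knob both put the lean at about +0.05 rad. There is a 25 N upward force: a ledge of the finger linkage about 15 mm above the TCP rides on the knob's top. I lift 19 mm, then finish the push.

Emit:
servo_tool:
  series: "0.004 0 -0.008 0 0 0 0; 0.008 0 -0.014 0 0 0 0; 0.01 0 -0.019 0 0 0 0; 0.01 0 -0.019 0 0 0 0; 0.007 0 -0.019 0 0 0 0; 0.004 0 -0.019 0 0 0 0; 0.001 0 -0.019 0 0 0 0; -0.001 0 -0.019 0 0 0 0; -0.002 0 -0.019 0 0 0 0; -0.002 0 -0.019 0 0 0 0"

```text
clock: 6.2
ee_pos: [0.5366, -0.2705, 0.1795]
tcp_rot: [[0.987, 0.16, 0.0], [0.16, -0.987, -0.0], [0.0, 0.0, -1.0]]
contact_force: [1.5, 0.9, 1.1]
grip_width: 0.003
```

```bash
python3 look.py c;  python3 - <<'E'
import cv2
b=cv2.imread('pics/side_c.png')[120:340,260:480];cv2.imwrite('pics/sc_z.png',cv2.resize(b,None,fx=2.6,fy=2.6,interpolation=cv2.INTER_CUBIC))
E
```

```text
tcp in gearbox [ 0.0293 -0.      0.1794] shift [-0.0294 -0.      0.0194] turn [ 0.0001 -0.0001  0.0001]
```

View pics/sc_z.png

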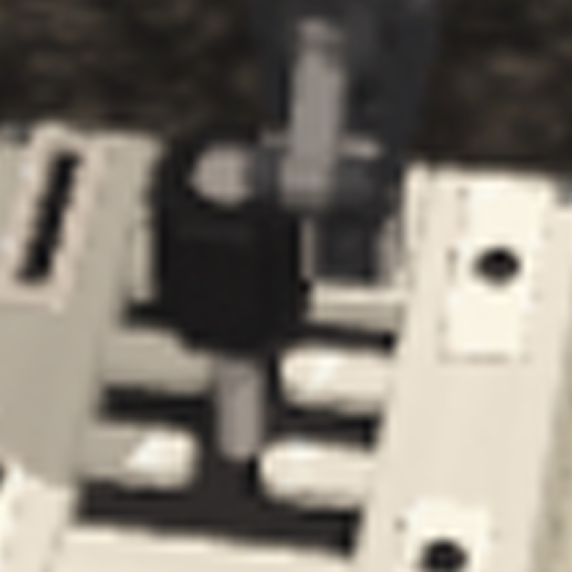

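The knob top at zoom (222,172) matches a lean of about 0, with fingers at rest force. I move round to the knob's left side.

Emit:
servo_tool:
  series: "0.008 0 0 0 0 0 0; 0.015 0 0 0 0 0 0; 0.015 -0.012 0 0 0 0 0; 0.015 -0.026 0 0 0 0 0; 0.015 -0.04 0 0 0 0 0; 0.013 -0.05 0 0 0 0 0; 0 -0.05 0 0 0 0 0; -0.015 -0.05 0.002 0 0 0 0; -0.029 -0.05 0.004 0 0 0 0; -0.029 -0.05 0.004 0 0 0 0"

```text
clock: 7.55
ee_pos: [0.4983, -0.2261, 0.175]
tcp_rot: [[0.987, 0.158, -0.001], [0.158, -0.987, 0.001], [-0.001, -0.001, -1.0]]
contact_force: [0.2, 0.3, 0.4]
grip_width: 0.002
```

```bash
python3 look.py d
```

```text
tcp in gearbox [1.000e-04 4.940e-02 1.754e-01] shift [-0.0001  0.0494  0.0154] turn [ 0.0002 -0.0004 -0.0007]
```

View pics/side_d.png

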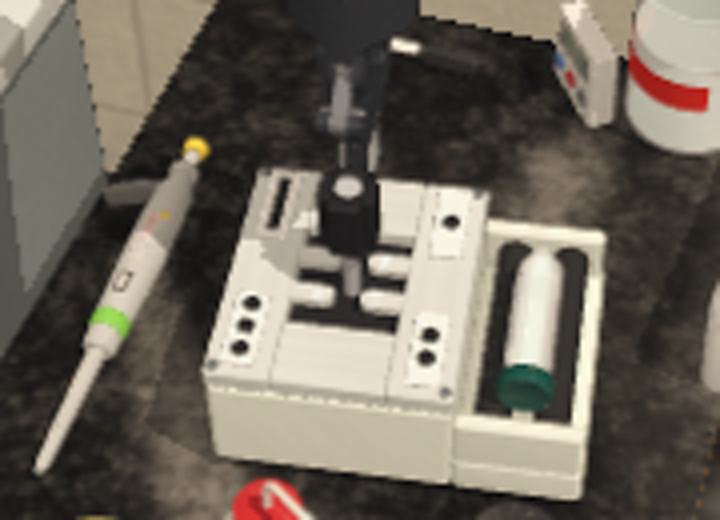

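The knob stands upright at (347,188) and the fingers are to its left, clear. Now the push across to the right.

Emit:
servo_tool:
  series: "0 0.01 0 0 0 0 0; 0 0.018 0 0 0 0 0; 0 0.026 0 0 0 0 0; 0 0.034 0 0 0 0 0; 0 0.042 0 0 0 0 0; 0 0.049 0 0 0 0 0; 0 0.055 0 0 0 0 0; 0 0.06 0 0 0 0 0; 0 0.064 0 0 0 0 0; 0 0.065 0 0 0 0 0"

```text
clock: 8.9
ee_pos: [0.5102, -0.2902, 0.1753]
tcp_rot: [[0.987, 0.16, -0.0], [0.16, -0.987, 0.0], [-0.0, -0.0, -1.0]]
contact_force: [-0.2, 1.1, -0.8]
grip_width: -0.002
```

```bash
python3 look.py e
python3 - <<'E'
from h import *
v=np.load('v.npy')
for l in (-.22,-.28,-.33):
  print(l,[np.round((proj('side',G(v,lev(g,l,.1725)))[0]-[170,160])*4) for g in (-.05,0,.05)])
E
```

```text
tcp in gearbox [ 1.000e-04 -1.510e-02  1.753e-01] shift [-0.0001 -0.0151  0.0153] turn [0.     0.0001 0.    ]
-0.22 [array([319., 232.]), array([333., 234.]), array([348., 235.])]
-0.28 [array([316., 248.]), array([330., 250.]), array([345., 252.])]
-0.33 [array([314., 262.]), array([328., 264.]), array([342., 265.])]
```

View pics/side_e.png

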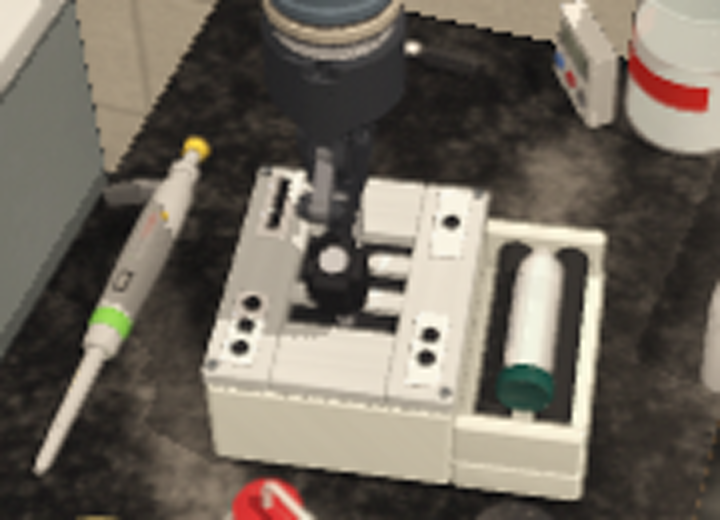

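The knob top at (333,262) corresponds to lean −0.32 along y and about +0.01 along x. It is in the right slot line. Next I move round behind it to the far side.

Emit:
servo_tool:
  series: "0 -0.01 0 0 0 0 0; 0 -0.022 0 0 0 0 0; 0.012 -0.024 0 0 0 0 0; 0.028 -0.024 0 0 0 0 0; 0.042 -0.022 0 0 0 0 0; 0.05 -0.012 0 0 0 0 0; 0.05 0.002 0 0 0 0 0; 0.05 0.018 0.002 0 0 0 0; 0.05 0.034 0.005 0 0 0 0; 0.05 0.034 0.005 0 0 0 0"

```text
clock: 10.25
ee_pos: [0.5648, -0.3175, 0.1698]
tcp_rot: [[0.988, 0.157, -0.0], [0.157, -0.988, -0.0], [-0.0, 0.0, -1.0]]
contact_force: [0.1, 0.5, -0.0]
grip_width: -0.002
```

```bash
python3 look.py f
```

```text
tcp in gearbox [ 0.0497 -0.0491  0.17  ] shift [-0.0497 -0.049   0.0101] turn [-0.0007  0.0004 -0.0006]
```

View pics/side_f.png

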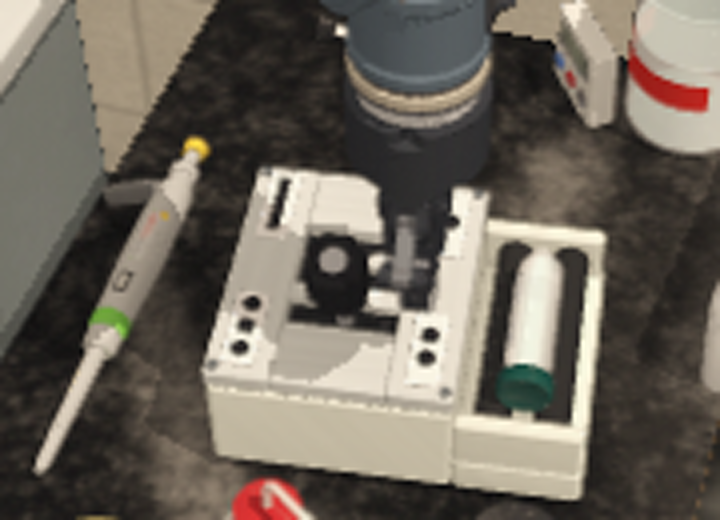

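The lever stayed put (knob top at (333,262)), with the fingers directly behind it. Now the push toward the robot into the three-dot slot.

Emit:
servo_tool:
  series: "-0.01 0 0 0 0 0 0; -0.018 0 0 0 0 0 0; -0.025 0 0 0 0 0 0; -0.032 0 0 0 0 0 0; -0.039 0 0 0 0 0 0; -0.045 0 0 0 0 0 0; -0.051 0 0 0 0 0 0; -0.056 0 0 0 0 0 0; -0.06 0 0 0 0 0 0; -0.061 0 0 0 0 0 0"

```text
clock: 11.6
ee_pos: [0.5047, -0.3253, 0.1701]
tcp_rot: [[0.987, 0.16, -0.0], [0.16, -0.987, 0.0], [-0.0, -0.0, -1.0]]
contact_force: [2.4, 0.0, -0.1]
grip_width: 0.0
```

```bash
python3 look.py g
python3 - <<'E'
from h import *
v=np.load('v.npy')
for l in (-.28,-.33):
  print(l,[np.round((proj('side',G(v,lev(g,l,.1725)))[0]-[170,160])*4) for g in (-.2,-.235,-.28)])
E
```

```text
tcp in gearbox [-0.0108 -0.049   0.1703] shift [ 0.0108 -0.049   0.0103] turn [-0.     -0.0001 -0.    ]
-0.28 [array([273., 247.]), array([264., 247.]), array([252., 248.])]
-0.33 [array([272., 261.]), array([262., 261.]), array([250., 262.])]
```

View pics/side_g.png

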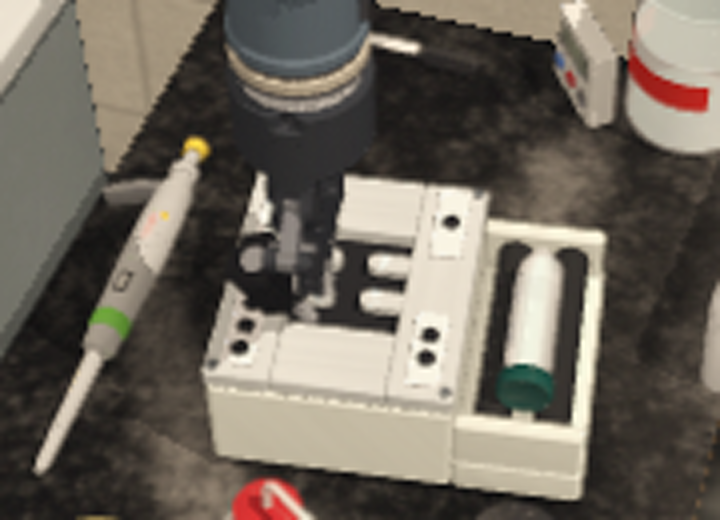

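The knob top is near (254,260), a lean of about −0.27. The force is only 2.4 N, so I press a few mm more to feel the stop.

Emit:
servo_tool:
  series: "-0.001 0 0 0 0 0 0; -0.002 0 0 0 0 0 0; -0.003 0 0 0 0 0 0; -0.004 0 0 0 0 0 0; -0.004 0 0 0 0 0 0; -0.004 0 0 0 0 0 0; -0.004 0 0 0 0 0 0; -0.004 0 0 0 0 0 0; -0.004 0 0 0 0 0 0; -0.004 0 0 0 0 0 0"

```text
clock: 12.95
ee_pos: [0.5017, -0.3259, 0.1704]
tcp_rot: [[0.987, 0.16, 0.002], [0.16, -0.987, -0.0], [0.002, 0.001, -1.0]]
contact_force: [4.2, 0.7, -1.5]
grip_width: 0.001
```

Emit:
servo_tool:
  series: "0.003 0 0 0 0 0 0; 0.01 0 0 0 0 0 0; 0.02 0 0 0 0 0 0; 0.03 0 0 0 0 0 0; 0.04 0 -0.01 0 0 0 0; 0.045 0 -0.04 0 0 0 0; 0.045 0 -0.08 0 0 0 0; 0.045 -0.03 -0.12 0 0 0 0; 0.06 -0.08 -0.14 0 0 0 0; 0.06 -0.12 -0.14 0 0 0 0"

```text
clock: 14.2
ee_pos: [0.5428, -0.1967, 0.3136]
tcp_rot: [[0.987, 0.16, 0.006], [0.161, -0.987, -0.003], [0.005, 0.004, -1.0]]
contact_force: [0.7, 0.5, -0.8]
grip_width: -0.002
```

```bash
python3 look.py i; python3 -c "
import cv2
from bench import grab_frame
for c in('side','top'): cv2.imwrite('pics/%s_full.png'%c,grab_frame(c)[:,:,::-1])"
```

```text
tcp in gearbox [0.0454 0.0754 0.3118] shift [-0.0457  0.0754  0.1517] turn [-0.0009 -0.      0.0028]
```

View pics/side_i.png

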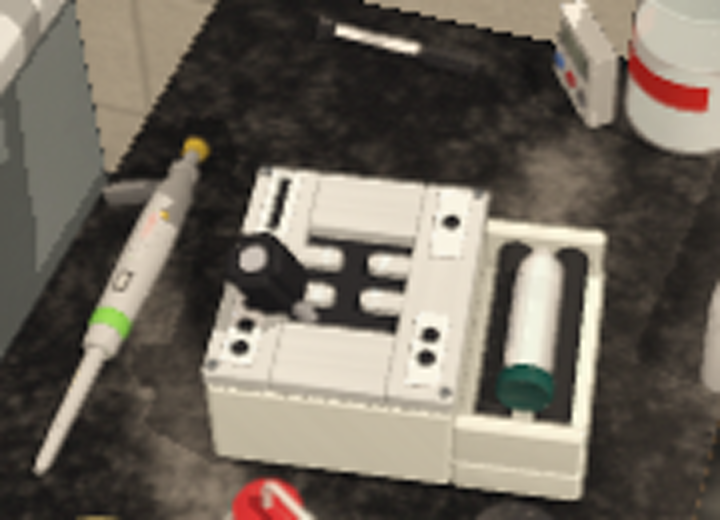

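View pics/top_full.png

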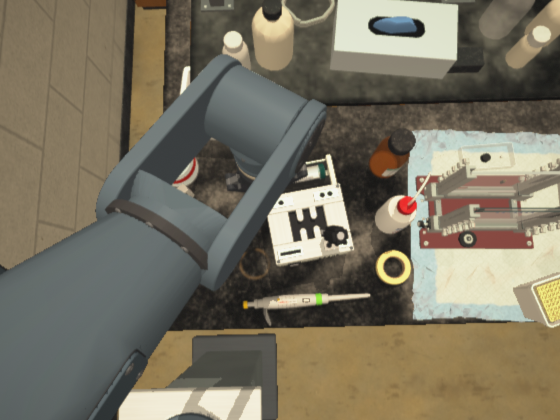

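Run:
```python
import cv2
b=cv2.imread('pics/top_full.png')[200:270,260:360];cv2.imwrite('pics/tf_z.png',cv2.resize(b,None,fx=7,fy=7,interpolation=cv2.INTER_CUBIC))
from h import *
v=np.load('v.npy')
for g,l in [(-.28,-.33),(-.235,-.33),(-.28,-.25)]: print(g,l,np.round((proj('top',G(v,lev(g,l,.1725)))[0]-[260,200])*7),np.round((proj('side',G(v,lev(g,l,.1725)))[0]-[170,160])*4))
```

```text
-0.28 -0.33 [579. 241.] [250. 262.]
-0.235 -0.33 [574. 215.] [262. 261.]
-0.28 -0.25 [535. 252.] [253. 240.]
```

View pics/tf_z.png

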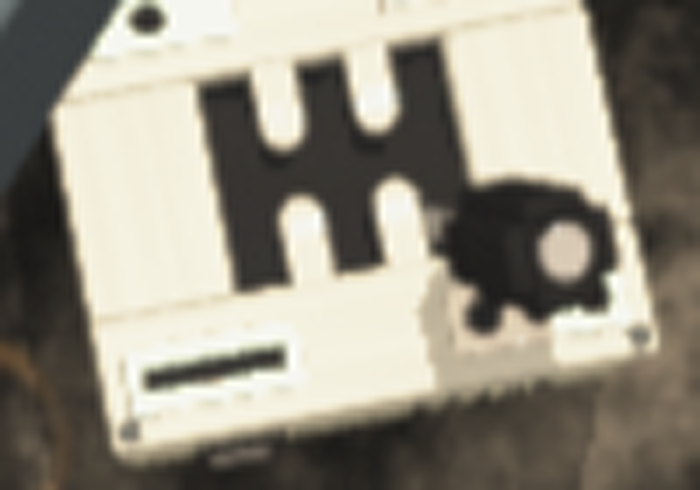

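The knob's top spot sits at (565,250) in the top view and (253,260) in the side view. Predicted for the slot end are (579,241) and (250,262), so it is at the end. The bystanders look unmoved, so I hand in.

```bash
python3 -c "
from bench import r
print(r.get_state()['clock'],r.get_state()['contact_force']); print(r.job_done())"
```

```text
14.4 [ 0.8456349  -0.63095022  0.00799933]
the job is handed in; nothing more can be done
None
```

The lever is at the end of the three-dot corner slot (near right), and the job was handed in at 14.4 s. With the fingers shut I pushed the knob's far arm back to neutral, its left arm across to the right slot line, and its far arm again toward the robot to the stop.

- **Final lean:** the last pictures from both cameras put it at about −0.28 rad along x and −0.31 rad along y. The two views differ by a few millimetres, well inside the limits.
- **Release:** the arm is up and clear of everything, with only sensor noise on the force reading. The bystanders that show in the last pictures look unmoved; I checked this by eye and did not measure it.
- **Mishap:** in the first push a ledge of the gripper's finger linkage rode up on the knob's top with about 25 N, under the 40 N limit. I lifted 19 mm and finished the push cleanly.

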